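# Ready the soldering hearth: last firebrick and extraction shutter

## Robot

A 6-joint arm with a two-finger parallel gripper is mounted at the origin on the work surface. World frame = base frame: x ahead of the robot, y to its left, z up, the work surface at z = 0. Lengths are in mm, angles in rad, forces in N, time in s.
With the tool pointing down it reaches from about 300 to 775 mm from the base axis. Payload 14.6 kg.
Tool frame: the origin (TCP) lies on the front face of the gripper's body, between the roots of the fingers; the fingertips stand 73 mm ahead of it and the grasp point (between the pads) lies 54 mm ahead of it (r.tips_ahead is the distance from the TCP to the fingertips, in mm); z points along the fingers, y is the direction in which the jaws open and shut (so a half turn about z gives the same grasp; the last joint's range is limited). The gripper opens to 85 mm and grips with 20 to 120 N. Pads are 22 mm wide; open, the fingers measure 114 mm over their backs; the gripper's body (76 mm by 85 mm) begins 54 mm behind the grasp point. The pads swing forward as they close: fully open they stand 13 mm farther back than shut.
Start: joints at [-0.067, 0.3, 1.521, -0, 1.321, -0.067], TCP at [549.991, -0.002, 303.881] pointing down, gripper open.
Joint ranges: [-3.03, 3.03], [-0.79, 2.21], [0.23, 2.52], [-1.04, 4.18], [0, 3.07], [-2.55, 2.55]. Speed limits (rad/s): [2.22, 2.22, 2.57, 3.14, 3.14, 3.14].

## Interface

Orientations are given as a unit quaternion [x, y, z, w].
In Python, from plant import telemetry, snapshot, camera_params, r, masks_of gives the robot as it stands.
- The arm moves only by the tool carry_out, never from a script. Its argument "motion" is a list of rows, each a list of 6 numbers: the shift along the tool's x, y, z in cm, then the turn, a rotation vector about the tool's x, y, z in rad. A call has 1 to 10 rows; each row shifts and turns the commanded pose from where the row before left it, along the tool's axes as they then stand; what a row does not reach is not made up. A row lasts 1/8 s, in which the tool goes at most 62.5 mm and 10.7 degrees, less where a joint would pass 70% of its speed; a pose out of reach is approached as far as the arm can. A call with a gripper value outside its range is refused whole. "claw" is the finger opening in cm, from 0 to 8.54, set as the call begins (left out, the last holds). The fingers move at their own pace and stop on an object; "newtons" is the grip in N (left out, the last holds). Time passes only in rows, so rows that do not move let the fingers close. It gives the time, the measured TCP pose, the force and the opening at its end, in the units of the state.
- telemetry.observe(): the state, without advancing time (a new reading comes with each control period).
- snapshot(name): name is "scene" or "side" or "wrist"; returns (picture, depth): 420x560x3 uint8, red, green, blue; 420x560 float32, mm along the optical axis (not along the pixel's ray), 0 where there is no reading.
- camera_params(name): a dict with "vfov" (degrees; the focal length in pixels is half the picture's height over the tangent of half this angle, whatever the lens; pixels are square), "cx", "cy" (the principal point, pixels), "k1" (the pictures are not rectified: a ray, as slopes to the right and down, at radius r is drawn at 1 + k1 r^2 times it, then the intrinsics apply), "xyz" and "orientation" of the camera in the world; the wrist camera has in their place "hand_eye" (4x4, takes a point from camera to tool coordinates, whose origin is the TCP and whose axes are the flange's). Camera axes: x right, y down, z forward; pixel columns grow to the right and rows downward; lengths in mm; the calibration is good to about 2 mm. A picture is of the moment at which its call begins: read the wrist's pose just before it. camera_params takes no time and is no camera call.
- r.sign_off(): hands the job in, once; it reports no verdict.
Trained networks look in the newest picture that a camera, given by its name, has taken for a name from the list of things; names that differ only in an ending like _2 or _b are one class to them, and where a whole thing is asked for, a point or a joint stands for the part that bears it (a point fixed in the world has none). Each returns a list of dicts, best first, with "p" (0 to 1); they miss things now and then, are a little off and sometimes report something else, mostly with a low value. They report only what shows in the picture. A call takes as long as a camera call. They do not tell look-alikes from the thing itself.
- masks_of(name, camera): "region" (420x560 bool, what is visible of it) and "rect" ([centre column, centre row, width, height] in pixels, round what is visible of it).
The state is a dict: "time": time; "joint_positions": joint angles; "qd": joint speeds; "joint_efforts": joint torques, N m; "tool_pos": TCP position; "orientation": TCP orientation; "force": force on the tool from outside, world axes, zero at the start; "wrist_torque": the same for the moment, N m; "gripper_width": finger opening in mm.
Only numpy, scipy, OpenCV 4.12 (cv2) and the standard library are available. Lean on these libraries where they do the work, as an engineer would, in place of code of your own. Each camera call takes 0.05 s, during which the arm holds its last target. There are 200 camera calls.

## Task

Get the soldering hearth ready. First take the spare firebrick off the extraction box and lay it (set down, not dropped) in the empty place of the pinwheel on the hearth board, square with the other bricks and with the same narrow joints; then slide the extraction shutter from shut to its half-open stop, the first click at the yellow mark, and leave it there. Do not shift the bricks already laid or upset anything else on the bench.

Things in the scene. Friction and masses are not known exactly. Their poses are not given: they have to be found in the camera images.
- brick: the spare buff firebrick, 130 x 45 x 40 mm (x long, y wide, z high), about 0.17 kg; origin at the centre of its underside. It starts flat on top of the extraction box, lying lengthwise between the shutter rails in the shutter's way, its long axis roughly along the slide direction
- board: pale square ceramic hearth board, 214 x 214 x 12 mm, fixed to the table at any heading; origin at the centre of its underside, x and y along its edges. On it lies a pinwheel of firebricks round a 95 mm square open middle, each brick's end facing the next one's flank across a 10 mm joint; three of the four are there
- gap (a point): the missing fourth place of the pinwheel, at (-27.5, 70, 12) mm in the board's frame, on its top face; axes as the board's. The centre of the spare brick's underside belongs here, long axis along the board's x, either way round; laid_a then faces its inner flank, laid_c its +x end. A finger at the inner flank has room over the open middle, from 20 mm short of the brick's centre to its +x end
- laid_a: laid buff firebrick, 130 x 45 x 40 mm (x long, y wide, z high), about 0.17 kg; origin at the centre of its underside. Its centre is at (-70, -27.5) mm in the board's frame, long axis along the board's y
- laid_b: laid buff firebrick, 130 x 45 x 40 mm (x long, y wide, z high), about 0.17 kg; origin at the centre of its underside. At (27.5, -70) mm in the board's frame, long axis along the board's x
- laid_c: laid buff firebrick, 130 x 45 x 40 mm (x long, y wide, z high), about 0.17 kg; origin at the centre of its underside. At (70, 27.5) mm in the board's frame, long axis along the board's y
- extractor: grey fume extraction box, fixed, 90 mm high, from x = -170 to 110 and y = -95 to 95 mm about its origin, which is at table height. Its top has a round dark port, 48 mm wide, centred at x = 40, y = 0 mm. Two rails, 9 mm high and 8 wide, at y = -71 and 71 mm, from x = -70 to 80 mm, guide the shutter plate along x. A duct stub sticks out at the +x end to x = 160 mm
- shutter (a joint): travel in m of the steel shutter plate (70 x 130 x 5 mm) toward the box's -x: 0 = shut, 0.030 = half open, 0.060 = fully open. A sprung detent holds each stop with up to about 6 N and pulls the plate into the nearest when let go: drawn past 15 mm from shut it falls into half open, past 45 mm into fully open. It starts at or up to 6 mm off shut
- half_mark (a point): yellow mark on top of the rail at the box's +y side: the half-open stop, at (10, 69, 100) mm in the box's frame. Red (shut) is 30 mm from it toward the box's +x, green (fully open) 30 mm toward -x. The black line on the plate points at the mark of the stop it is at
- shutter_grip (a point): grip point on the upright black tab on the middle of the shutter plate; the tab is 16 mm thick along the slide (box x), 40 mm wide across it (box y) and stands 40 mm above the plate; this point is 9 mm below its top, 122 mm above the table. Axes as the box's; moves with the plate
- flux_pot: small closed white jar, 48 mm across, 45 mm high; origin under its centre. Bystander
- dish: shallow brass dish, 90 mm across, 14 mm high; origin under its centre. Bystander
- pick: soldering pick with a wooden handle, lying along its own x, 210 mm long, 16 mm thick; origin on the table near its middle. Bystander
- third_hand: stepped black round stand, base 80 mm across, with a steel arm up to 90 mm high; origin under its centre. Bystander
- tile: white honeycomb soldering tile, 100 x 70 x 12 mm; origin under its centre. Bystander
- glass_dish: small glass bowl, 96 mm across, 40 mm high; origin under its centre. Bystander
Things that resemble listed ones, but are neither listed nor needed, are in the scene too. Leave any black look-alike of the brick alone.

How it is judged (in metres and radians):
On the way, in this order (a step that is already met when the one before it is completed fails the run):
1. the spare brick lies in the empty place of the pinwheel, let go (x of brick in the frame of gap between -0.009 and 0.009 m and y of brick in the frame of gap between -0.009 and 0.009 m and z of brick in the frame of gap between -0.004 and 0.004 m and angle between the x axis of brick and the x axis of board, either way round below 0.12 rad and angle between brick's own z axis and vertical below 0.06 rad and contact force between the fingers and brick below 0.1 N), for 0.3 s.
2. the shutter stands at its half-open stop (value of joint shutter between 0.026 and 0.034 m), for 0.2 s.
At the end, for the whole second after the job is handed in: The spare brick rests free and still, flat on the board (0.06 rad), within 9 mm (4 mm in height) of the empty place along each board axis and 0.12 rad of square; the shutter is at rest within 4 mm of half open (30 mm); each laid brick is within 12 mm of its start (all of step 1 and all of step 2 and velocity of joint shutter between -0.01 and 0.01 m/s and linear speed of brick below 0.02 m/s and distance of each of laid_a, laid_b, laid_c from where it was at the start of the episode below 0.012 m); the robot touches nothing.
It fails at once if a laid brick is shifted more than 12 mm (distance of any of laid_a, laid_b, laid_c from where it was at the start of the episode above 0.012 m).
It fails at once if another thing on the bench is moved more than 25 mm (distance of any of flux_pot, dish, pick, third_hand, tile, glass_dish from where it was at the start of the episode above 0.025 m).
It fails at once if the spare brick is dropped (falls faster than 0.6 m/s out of the fingers) (contact force between the fingers and brick below 0.1 N and linear speed of brick above 0.6 m/s).
It also fails if it takes over 42 s, if anything falls off the work surface, if the arm or the gripper's body presses on something with over 40 N, if the wrist force passes 120 N, or if a joint passes its speed limit or range.

## Working session

There is one attempt and no reset: what is moved stays moved. The work goes in short steps, Python scripts to look and compute and a tool call to move; the robot and the scene stay as the last step left them, time stands still between calls to the robot, and variables do not carry over. Pictures are saved under pics/ and viewed, about 8 in all and at most 12, crops included, and the job is handed in when it is done.

Besides the shell and the picture viewer there is one more tool, called after "Emit:" as name(argument=value, ...) on one line, values as JSON. carry_out: Moves the arm, as the interface text tells. Its arguments: {"type":"object","properties":{"motion":{"type":"array","items":{"type":"array","items":{"type":"number"}}},"claw":{"type":"number"},"newtons":{"type":"number"}},"required":["motion"]}

```bash
mkdir -p pics; ls; cat > h.py <<'E'
import numpy as np, cv2
from scipy.spatial.transform import Rotation as R
from plant import telemetry, snapshot, camera_params, r, masks_of
def cam(name, st=None):
    p=camera_params(name); f=210/np.tan(np.radians(p["vfov"])/2)
    if "hand_eye" in p:
        st=st or telemetry.observe(); T=np.eye(4); T[:3,:3]=R.from_quat(st["orientation"]).as_matrix(); T[:3,3]=st["tool_pos"]
        T=T@np.array(p["hand_eye"])
    else:
        T=np.eye(4); o=np.array(p["orientation"]); T[:3,:3]=R.from_quat(o).as_matrix() if o.size==4 else o; T[:3,3]=p["xyz"]
    return dict(T=T,K=np.array([[f,0,p["cx"]],[0,f,p["cy"]],[0,0,1]]),d=np.array([p["k1"],0,0,0,0.]))
def rays(c,uv): # slopes
    return cv2.undistortPoints(np.array(uv,float).reshape(-1,1,2),c["K"],c["d"]).reshape(-1,2)
def cloud(c,depth):
    h,w=depth.shape; v,u=np.mgrid[:h,:w]; s=rays(c,np.c_[u.ravel(),v.ravel()])
    P=np.c_[s,np.ones(len(s))]*depth.ravel()[:,None]
    return (P@c["T"][:3,:3].T+c["T"][:3,3]).reshape(h,w,3)
def onplane(c,uv,z):
    s=rays(c,uv); d=np.c_[s,np.ones(len(s))]@c["T"][:3,:3].T
    return c["T"][:3,3]+d*((z-c["T"][2,3])/d[:,2])[:,None]
def proj(c,P):
    q=(np.array(P,float).reshape(-1,3)-c["T"][:3,3])@c["T"][:3,:3]
    return cv2.projectPoints(q,np.zeros(3),np.zeros(3),c["K"],c["d"])[0].reshape(-1,2)
def save(n,img): cv2.imwrite(f"pics/{n}.png",np.ascontiguousarray(img[...,::-1]))
E
python3 - <<'E'
from h import *
a=[]
for n in("scene","side"):
    im,d=snapshot(n); save(n,im); c=cam(n); np.savez(n,im=im,d=d,P=cloud(c,d)); print(n,c["T"].round(2).tolist())
    for t in("brick","board","shutter_grip","extractor"):
        for m in masks_of(t,n): print(t,round(m["p"],2),np.round(m["rect"]), np.median(cloud(c,d)[m["region"]&(d>0)],0).round())
E
```

```text
pics
scene [[-0.27, 0.63, -0.73, 1526.37], [0.96, 0.17, -0.21, 299.79], [-0.01, -0.76, -0.65, 1020.55], [0.0, 0.0, 0.0, 1.0]]
brick 0.92 [210. 176.  29.  31.] [ 477. -239.  128.]
brick 0.87 [202. 282.  44.  46.] [ 815. -141.   38.]
brick 0.83 [134. 258.  52.  26.] [ 788. -356.   37.]
brick 0.81 [227. 158.  19.  23.] [ 255. -265.   39.]
board 0.67 [333. 237.  80.  48.] [502. 156.  12.]
board 0.61 [195. 201.  43.  26.] [ 593. -239.   97.]
shutter_grip 0.72 [194. 204.  42.  22.] [ 593. -238.   97.]
shutter_grip 0.64 [335. 234.  74.  50.] [504. 158.  12.]
extractor 0.91 [202. 208.  87.  90.] [ 597. -217.   89.]
side [[-0.97, -0.15, 0.2, 276.0], [-0.25, 0.62, -0.75, 899.57], [-0.01, -0.77, -0.64, 884.9], [0.0, 0.0, 0.0, 1.0]]
brick 0.91 [196. 200.  33.  33.] [ 796. -129.   37.]
brick 0.89 [374. 201.  44.  22.] [ 247. -251.   36.]
brick 0.85 [312. 171.  45.  23.] [ 454. -228.  124.]
brick 0.59 [225. 160.  20.  35.] [ 771. -326.   37.]
board 0.97 [259. 292.  89.  69.] [482. 167.  11.]
shutter_grip 0.77 [266. 169.  21.  27.] [ 590. -224.   96.]
shutter_grip 0.71 [287. 188. 106.  61.] [ 529. -159.   82.]
extractor 0.73 [283. 188. 110.  66.] [ 527. -159.   81.]
```

```bash
python3 - <<'E'
import cv2,numpy as np
a=cv2.imread("pics/scene.png");b=cv2.imread("pics/side.png")
A=cv2.resize(a[130:350,90:460],None,fx=2.1,fy=2.1,interpolation=cv2.INTER_CUBIC)
B=cv2.resize(b[130:350,140:510],None,fx=2.1,fy=2.1,interpolation=cv2.INTER_CUBIC)
cv2.imwrite("pics/a2.png",A);cv2.imwrite("pics/b2.png",B)
E
```

```text
(no output)
```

View pics/a2.png

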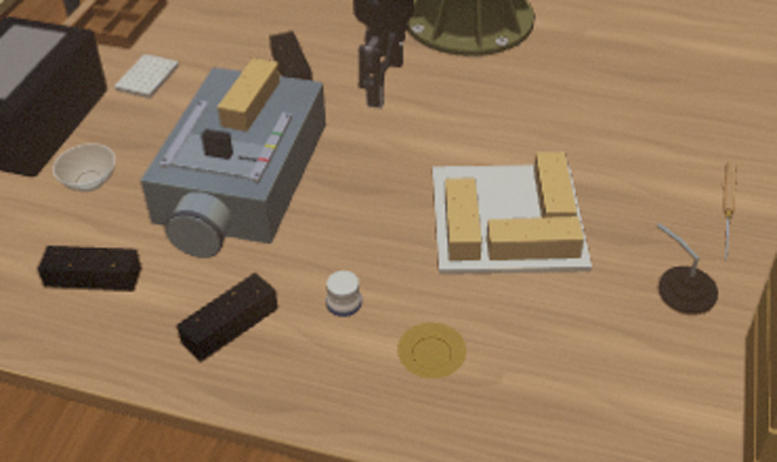

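View pics/b2.png

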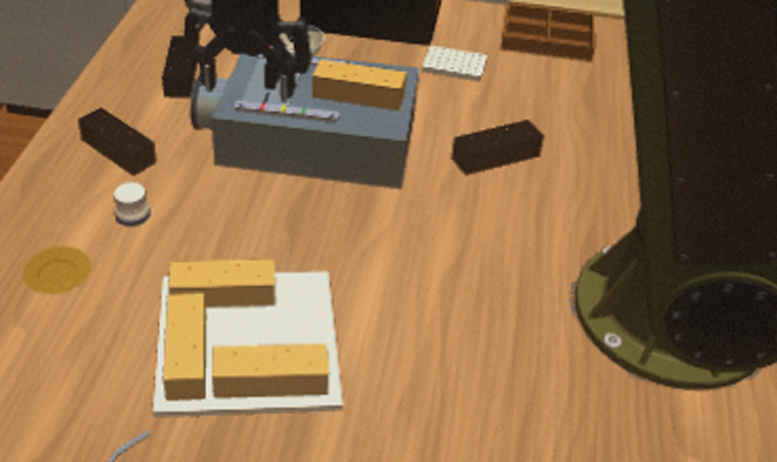

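The spare brick is the buff one on the grey box between the rails (scene px ~(210,176), z≈128). The black blocks are look-alikes, and the other buff ones are laid bricks on the board. The gap is on the robot-facing side of the board. I'll fit poses from the point clouds next.

```bash
cat >> h.py <<'E'
def rects(im,P,zlo,zhi,box,buff=True,amin=20):
    hsv=cv2.cvtColor(np.ascontiguousarray(im),cv2.COLOR_RGB2HSV)
    m=(P[...,2]>zlo)&(P[...,2]<zhi)&(P[...,0]>box[0])&(P[...,0]<box[1])&(P[...,1]>box[2])&(P[...,1]<box[3])
    if buff: m&=(hsv[...,1]>70)
    n,l,s,_=cv2.connectedComponentsWithStats(m.astype(np.uint8),connectivity=4)
    for i in range(1,n):
        if s[i,4]<amin: continue
        q=P[l==i]; (c,wh,a)=cv2.minAreaRect(q[:,:2].astype(np.float32))
        if wh[0]<wh[1]: wh=wh[::-1]; a+=90
        a=(a+90)%180-90
        print(s[i,4],"c",np.round(c,1),"z",np.median(q[:,2]).round(1),"wh",np.round(wh,1),"ang",round(a,1))
E
python3 - <<'E'
from h import *
print(telemetry.observe()["orientation"],r.tips_ahead, camera_params("wrist"))
for n in("scene","side"):
    z=np.load(n+".npz"); print(n)
    rects(z["im"],z["P"],44,62,(300,750,-20,330))
    print("spare");rects(z["im"],z["P"],120,142,(300,750,-400,-100))
    print("board");rects(z["im"],z["P"],4,20,(300,750,-20,330),buff=False,amin=800)
    print("box");rects(z["im"],z["P"],80,150,(300,800,-400,0),buff=False,amin=500)
E
```

```text
[ 7.07099644e-01  7.07113916e-01 -3.28944107e-05 -5.08060115e-05] 72.6 {'vfov': 67.49754982921726, 'cx': 278.67366296066524, 'cy': 208.7545333016934, 'k1': 0.014259822653790298, 'hand_eye': array([[-8.97530992e-04, -9.48605088e-01, -3.16461025e-01,
         8.17453914e+01],
       [ 9.99999588e-01, -8.94172642e-04, -1.55829316e-04,
        -2.43741522e-01],
       [-1.35150309e-04, -3.16461035e-01,  9.48605500e-01,
        -7.06024395e+01],
       [ 0.00000000e+00,  0.00000000e+00,  0.00000000e+00,
         1.00000000e+00]])}
scene
1010 c [503.4 199.7] z 51.7 wh [192.3 129.5] ang 16.4
475 c [559.9 113.4] z 51.8 wh [132.7  44.7] ang 16.0
spare
403 c [ 458.3 -247.1] z 129.7 wh [134.6  47.3] ang -1.7
board
1654 c [508.7 170.7] z 11.9 wh [227.1 214.7] ang 17.6
box
3826 c [ 542.7 -246.5] z 92.1 wh [334.4 193.7] ang 2.3
side
706 c [556.3 116.1] z 51.0 wh [129.2  48.3] ang 15.8
793 c [568.7 222. ] z 51.6 wh [132.4  45.5] ang -72.5
885 c [463.7 233.7] z 52.0 wh [129.1  47.2] ang 16.5
spare
442 c [ 454.1 -246.5] z 129.1 wh [130.   55.1] ang -2.9
board
2794 c [508.6 173.3] z 11.5 wh [216.8 216.5] ang 16.6
box
3042 c [ 523.3 -244. ] z 91.4 wh [299.1 195.7] ang 2.1
```

Emit:
carry_out(motion=[[-4.94,-1.88,0,0,0,0],[-4.94,-1.88,0,0,0,0],[-4.94,-1.88,0,0,0,0],[-4.94,-1.88,0,0,0,0],[-4.94,-1.88,0,0,0,0],[0,0,0,0,0,0.16],[0,0,0,0,0,0.16],[0,0,0,0,0,0.16],[0,0,0,0,0,0.16],[0,0,0,0,0,0.16]], claw=8.5)

```text
time: 1.75
tool_pos: [456.0, -247.0, 303.9]
orientation: [0.928, 0.373, 0.0, 0.0]
force: [0.4, -0.5, 0.4]
gripper_width: 85.1
```

Emit:
carry_out(motion=[[0,0,0,0,0,0.16],[0,0,0,0,0,0.16],[0,0,0,0,0,0.16],[0,0,0,0,0,0.16],[0,0,0,0,0,0.16],[0,0,0,0,0,0],[0,0,0,0,0,0]])

```text
time: 2.62
tool_pos: [456.0, -247.0, 303.9]
orientation: [1.0, -0.013, 0.0, -0.0]
force: [-0.8, 0.4, 0.7]
gripper_width: 85.3
```

```bash
python3 - <<'E'
from h import *
st=telemetry.observe(); im,d=snapshot("wrist"); save("w1",im); c=cam("wrist",st); P=cloud(c,d); np.savez("w1",im=im,d=d,P=P)
print(st["time"],st["tool_pos"],R.from_quat(st["orientation"]).as_matrix().round(3).tolist())
print("spare");rects(im,P,120,142,(300,750,-400,-100))
for m in masks_of("shutter_grip","wrist")+masks_of("brick","wrist"): print(round(m["p"],2),np.round(m["rect"]),np.median(P[m["region"]&(d>0)],0).round())
E
```

```text
2.625 [ 455.9813887  -246.99347884  303.90619312] [[1.0, -0.026, 0.0], [-0.026, -1.0, 0.0], [0.0, -0.0, -1.0]]
spare
8251 c [ 457.  -246.9] z 130.5 wh [128.6  44.9] ang -1.6
0.97 [268.  50. 155.  91.] [ 580. -242.   97.]
0.94 [298. 327.  82.  93.] [ 260. -263.   40.]
0.81 [282. 200.  59. 156.] [ 465. -247.  130.]
```

View pics/w1.png

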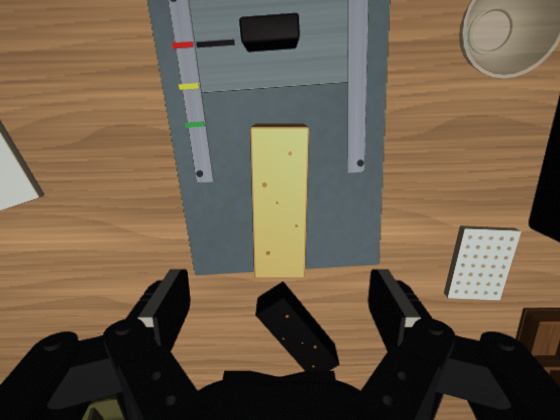

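View: spare brick at px (280,200), centred between the open jaws and square with them. The shutter line is at the red mark (shut). I'll descend and grip.

Emit:
carry_out(motion=[[0.1,0,3,0,0,0],[0,0,3,0,0,0],[0,0,3,0,0,0],[0,0,2.5,0,0,0],[0,0,1.2,0,0,0],[0,0,0.8,0,0,0],[0,0,0,0,0,0]])

```text
time: 3.65
tool_pos: [457.1, -247.1, 169.0]
orientation: [1.0, -0.014, 0.0, 0.0]
force: [-0.4, -0.3, 1.1]
gripper_width: 84.5
```

Emit:
carry_out(motion=[[0,0,0,0,0,0],[0,0,0,0,0,0],[0,0,0,0,0,0],[0,0,0,0,0,0],[0,0,0,0,0,0],[0,0,0,0,0,0]], claw=3.5, newtons=40)

```text
time: 4.4
tool_pos: [457.2, -247.2, 169.5]
orientation: [1.0, -0.015, 0.0, 0.0]
force: [-0.4, 0.7, 5.9]
gripper_width: 44.6
```

Emit:
carry_out(motion=[[0,0,-1.5,0,0,0],[0,0,-3,0,0,0],[0,0,-3.5,0,0,0],[0,0,-3.5,0,0,0],[0,0,-3.5,0,0,0],[-0.2,-3.73,0,0,0,0],[-0.2,-4.8,0,0,0,0],[-0.2,-4.8,0,0,0,0],[-0.2,-4.8,0,0,0,0],[-0.2,-4.8,0,0,0,0]])

```text
time: 5.65
tool_pos: [453.2, -16.0, 319.7]
orientation: [1.0, -0.015, 0.0, 0.0]
force: [0.3, 0.3, -2.3]
gripper_width: 44.4
```

Emit:
carry_out(motion=[[-0.2,-4.8,0,0,0,0],[-0.2,-4.8,0,0,0,0],[-0.3,-4.8,0,0,0,0],[0,0,0,0,0,-0.158],[0,0,0,0,0,-0.158],[0,0,0,0,0,-0.158],[0,0,0,0,0,-0.158],[0,0,0,0,0,-0.158],[0,0,0,0,0,-0.158],[0,0,0,0,0,-0.158]])

```text
time: 6.9
tool_pos: [450.7, 126.6, 319.6]
orientation: [0.857, 0.515, 0.0, 0.0]
force: [-0.0, 0.3, -1.6]
gripper_width: 44.5
```

Emit:
carry_out(motion=[[0,0,0,0,0,-0.158],[0,0,0,0,0,-0.158],[0,0,0,0,0,-0.158],[0,0,0,0,0,-0.158],[0,0,0,0,0,-0.158],[0,0,0,0,0,0],[0,0,0,0,0,0]])

```text
time: 7.78
tool_pos: [450.8, 126.6, 319.2]
orientation: [0.597, 0.803, 0.0, 0.0]
force: [-0.3, 0.1, -1.6]
gripper_width: 44.5
```

```bash
python3 - <<'E'
from h import *
st=telemetry.observe(); im,d=snapshot("wrist"); save("w2",im); c=cam("wrist",st); P=cloud(c,d); np.savez("w2",im=im,d=d,P=P)
M=R.from_quat(st["orientation"]).as_matrix()
print(st["time"],st["tool_pos"],st["gripper_width"],np.degrees(np.arctan2(M[1,0],M[0,0])))
print("laid");rects(im,P,44,60,(300,750,-20,330))
print("board");rects(im,P,6,18,(300,750,-20,330),buff=False,amin=800)
print("held");rects(im,P,200,300,(300,750,-20,330),amin=500)
im,d=snapshot("side"); P=cloud(cam("side"),d)
print("side");rects(im,P,44,60,(300,750,-20,330))
print("held");rects(im,P,200,300,(300,750,-20,330),amin=100)
E
```

```text
7.775 [450.80963786 126.59225628 319.20923361] 44.51750327714947 106.7595951046122
laid
5835 c [569.  220.6] z 52.5 wh [129.3  46.3] ang -72.5
6144 c [464.7 233. ] z 52.6 wh [129.7  44.6] ang 16.0
3187 c [573.1 119.5] z 52.5 wh [95.6 45. ] ang 16.1
board
8905 c [502.3 197.6] z 12.5 wh [214.2 163.6] ang 16.6
held
26000 c [446.  141.6] z 280.2 wh [98.4 57.1] ang -73.0
side
700 c [556.8 114.8] z 51.1 wh [129.   51.3] ang 14.9
790 c [569.  221.5] z 51.6 wh [133.7  45.6] ang -72.7
875 c [463.6 233.9] z 52.0 wh [129.   46.9] ang 16.7
held
1086 c [446.2 139.4] z 278.5 wh [111.6  89.7] ang -42.2
```

View pics/w2.png

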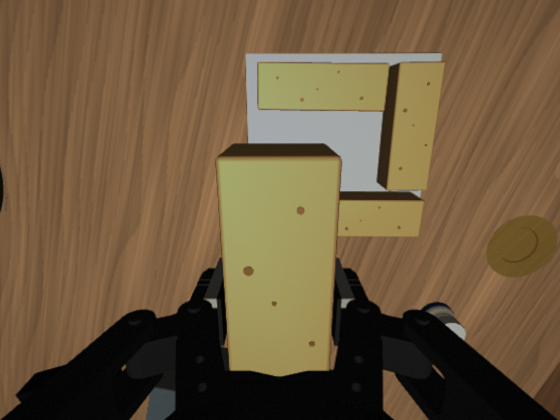

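Held brick is centred in the grip (far end at +65 mm) and square with the board. The gap is at about (451.2, 127.8). I'll descend to just above the laid bricks and check.

Emit:
carry_out(motion=[[0.1,0.07,1.5,0,0,0],[0,0,3,0,0,0],[0,0,3,0,0,0],[0,0,3,0,0,0],[0,0,3,0,0,0],[0,0,2.5,0,0,0],[0,0,1,0,0,0],[0,0,0,0,0,0],[0,0,0,0,0,0]])

```text
time: 9.0
tool_pos: [451.6, 127.8, 149.6]
orientation: [0.595, 0.804, 0.0, 0.0]
force: [0.3, 0.0, -1.3]
gripper_width: 44.5
```

```bash
python3 - <<'E'
from h import *
st=telemetry.observe(); im,d=snapshot("wrist"); save("w3",im); c=cam("wrist",st); P=cloud(c,d)
print(st["time"],st["tool_pos"])
print("laid");rects(im,P,44,60,(300,750,-20,330),amin=300)
print("held");rects(im,P,100,118,(300,750,-20,330),amin=300)
E
```

```text
9.0 [451.60538536 127.83844945 149.64350359]
laid
26127 c [464.1 232.9] z 52.6 wh [130.  45.] ang 16.0
16365 c [568.4 220.1] z 52.4 wh [129.7  46.1] ang -72.3
8869 c [565.  116.7] z 52.5 wh [112.9  46.4] ang 15.8
held
25177 c [447.2 142.8] z 110.6 wh [98.8 48.1] ang -72.7
```

View pics/w3.png

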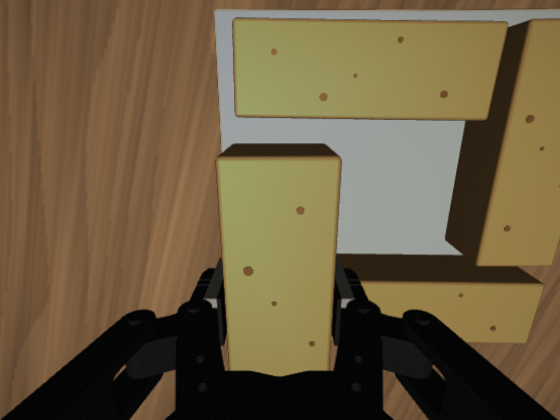

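Emit:
carry_out(motion=[[0,-0.04,1.5,0,0,0],[0,0,2,0,0,0],[0,0,1.2,0,0,0],[0,0,0.6,0,0,0],[0,0,0.3,0,0,0],[0,0,0.1,0,0,0],[0,0,0.05,0,0,0],[0,0,0,0,0,0],[0,0,0,0,0,0]])

```text
time: 10.18
tool_pos: [451.0, 127.7, 91.6]
orientation: [0.595, 0.804, 0.0, 0.0]
force: [-0.3, 0.2, -1.7]
gripper_width: 44.4
```

Emit:
carry_out(motion=[[0,0,0.05,0,0,0],[0,0,0,0,0,0],[0,0,0,0,0,0]])

```text
time: 10.55
tool_pos: [451.0, 127.6, 91.5]
orientation: [0.595, 0.804, 0.0, 0.0]
force: [-4.5, -1.5, 8.7]
gripper_width: 44.4
```

Emit:
carry_out(motion=[[0,0,0,0,0,0],[0,0,0,0,0,0],[0,0,0,0,0,0],[0,0,0,0,0,0]], claw=6.5)

```text
time: 11.05
tool_pos: [450.9, 127.7, 90.9]
orientation: [0.595, 0.804, -0.0, -0.0]
force: [-0.8, 0.8, 0.2]
gripper_width: 65.2
```

Emit:
carry_out(motion=[[0,0,-0.5,0,0,0],[0,0,-1,0,0,0],[0,0,-2,0,0,0],[0,0,-3,0,0,0],[0,0,-4,0,0,0],[0,0,-4,0,0,0],[0,0,-4,0,0,0],[0,0,-4,0,0,0],[0,0,0,0,0,0]])

```text
time: 12.18
tool_pos: [451.3, 127.7, 319.3]
orientation: [0.595, 0.804, 0.002, 0.002]
force: [0.6, -0.2, -0.9]
gripper_width: 65.1
```

```bash
python3 - <<'E'
from h import *
st=telemetry.observe(); im,d=snapshot("wrist"); save("w4",im); c=cam("wrist",st); P=cloud(c,d)
print(st["time"],st["tool_pos"],st["gripper_width"])
print("laid");rects(im,P,44,60,(300,750,-20,330),amin=300)
im,d=snapshot("side"); P=cloud(cam("side"),d)
print("side");rects(im,P,44,60,(300,750,-20,330),amin=100)
print("box pts from w1")
z=np.load("w1.npz"); P=z["P"];im=z["im"]; hsv=cv2.cvtColor(im,cv2.COLOR_RGB2HSV); H,S,V=[hsv[...,i].astype(int) for i in range(3)]
for n,m in dict(red=((H<8)|(H>172))&(S>150)&(V>90),yel=(abs(H-28)<6)&(S>120),grn=(abs(H-65)<20)&(S>100)).items():
    m=m&(P[...,2]>90)&(P[...,2]<110)&(P[...,1]>-200)
    print(n,m.sum(),np.median(P[m],0).round(1))
m=(P[...,2]>120)&(P[...,2]<140)&(V<60); m[:, :200]=0;m[120:]=0
print("tab",m.sum(),P[m].min(0).round(1),P[m].max(0).round(1),np.median(P[m],0).round(1))
m=(P[...,2]>93)&(P[...,2]<110)
E
```

```text
12.175 [451.25689682 127.73875411 319.30077882] 65.05600037309436
laid
6113 c [464.3 232.9] z 52.6 wh [130.7  44.5] ang 16.0
5768 c [568.9 220.5] z 52.5 wh [128.6  46.3] ang -72.6
4615 c [450.4 127.9] z 52.5 wh [128.8  44.3] ang -72.9
4360 c [556.7 114.9] z 52.4 wh [131.3  45.2] ang 16.6
side
1584 c [482.7 166.9] z 51.5 wh [187.7 129.3] ang -74.0
701 c [556.6 115. ] z 51.2 wh [129.7  50. ] ang 16.5
783 c [569.4 220.1] z 51.5 wh [133.3  45.2] ang -73.2
box pts from w1
red 106 [ 582.6 -175.   100.8]
yel 102 [ 552.6 -175.7  101.1]
grn 90 [ 522.7 -177.1  100.9]
tab 1802 [ 576.2 -263.7  120.1] [ 593.7 -223.6  139.3] [ 583.9 -243.7  136.3]
```

View pics/w4.png

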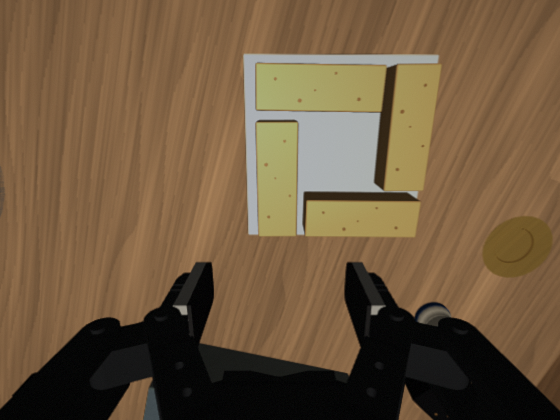

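Brick lies in place (450.4, 127.9), about 1 mm off and square, and the laid bricks have not moved. The tab is at ≈(585, −243.7), and the slide direction is yawed about 2°. Moving over the tab.

Emit:
carry_out(motion=[[-4.93,0.27,0,0,0,0],[-4.93,0.27,0,0,0,0],[-4.93,0.27,0,0,0,0],[-4.93,0.27,0,0,0,0],[-4.93,0.27,0,0,0,0],[-4.93,0.27,0,0,0,0],[-4.93,0.27,0,0,0,0],[-4.93,0.27,0,0,0,0],[0,0,0,0,0,0.13],[0,0,0,0,0,0.13]])

```text
time: 13.52
tool_pos: [586.3, -243.8, 313.9]
orientation: [0.696, 0.718, -0.0, -0.001]
force: [0.4, 0.0, 0.4]
gripper_width: 64.7
```

Emit:
carry_out(motion=[[0,0,2,0,0,0],[0,0,3,0,0,0],[0,0,1,0,0,0],[0,0,0,0,0,0],[0,0,0,0,0,0]])

```text
time: 14.15
tool_pos: [586.8, -243.4, 256.9]
orientation: [0.694, 0.72, 0.0, 0.001]
force: [0.2, 0.1, 0.5]
gripper_width: 65.2
```

```bash
python3 - <<'E'
from h import *
st=telemetry.observe(); im,d=snapshot("wrist"); save("w5",im); c=cam("wrist",st); P=cloud(c,d)
M=R.from_quat(st["orientation"]).as_matrix(); print(st["time"],st["tool_pos"],M.round(3).tolist(),r.tips_ahead)
hsv=cv2.cvtColor(im,cv2.COLOR_RGB2HSV); V=hsv[...,2].astype(int)
m=(P[...,2]>124)&(P[...,2]<142)&(P[...,0]>530)&(P[...,0]<640)&(P[...,1]>-290)&(P[...,1]<-200)
q=P[m];print(len(q),np.percentile(q,[2,50,98],axis=0).round(1)); print(cv2.minAreaRect(q[:,:2].astype(np.float32)))
E
```

```text
14.15 [ 586.84021938 -243.40272897  256.94824393] [[-0.036, 0.999, 0.001], [0.999, 0.036, -0.001], [-0.001, 0.001, -1.0]] 72.6
1449 [[ 577.4 -261.5  126.8]
 [ 585.1 -240.1  136.3]
 [ 592.9 -223.3  137.7]]
((585.0538940429688, -243.01739501953125), (15.89577865600586, 39.77666473388672), 2.2304344177246094)
```

View pics/w5.png

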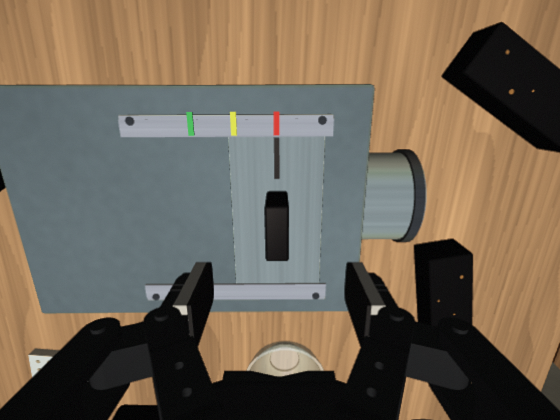

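View: tab at px (277,226), black line at (277,158) exactly under the red mark (277,123), tool centred over it. I'll lower and grip.

Emit:
carry_out(motion=[[0,-0.18,2,0,0,0],[0,0,2.5,0,0,0],[0,0,1.7,0,0,0],[0,0,0.9,0,0,0],[0,0,0,0,0,0]])

```text
time: 14.82
tool_pos: [584.9, -243.4, 184.9]
orientation: [0.694, 0.72, -0.0, -0.0]
force: [0.7, -0.4, 0.7]
gripper_width: 65.1
```

Emit:
carry_out(motion=[[0,0,0,0,0,0],[0,0,0,0,0,0],[0,0,0,0,0,0],[0,0,0,0,0,0],[0,0,0,0,0,0],[0,0,0,0,0,0],[0,0,0,0,0,0]], claw=1.2, newtons=30)

```text
time: 15.7
tool_pos: [585.2, -243.4, 185.5]
orientation: [0.694, 0.72, 0.0, 0.001]
force: [3.3, 0.5, 5.2]
gripper_width: 15.6
```

Gripped. Drawing 30 mm toward −x of the box.

Emit:
carry_out(motion=[[0,-0.3,0,0,0,0],[0,-0.5,0,0,0,0],[0,-0.6,0,0,0,0],[0,-0.6,0,0,0,0],[0,-0.5,0,0,0,0],[0,-0.5,0,0,0,0],[0,0,0,0,0,0],[0,0,0,0,0,0],[0,0,0,0,0,0]])

```text
time: 16.82
tool_pos: [555.2, -244.6, 185.5]
orientation: [0.694, 0.72, 0.0, 0.001]
force: [3.2, -0.7, 7.7]
gripper_width: 15.1
```

Emit:
carry_out(motion=[[0,0,0,0,0,0],[0,0,0,0,0,0],[0,0,0,0,0,0],[0,0,0,0,0,0],[0,0,0,0,0,0]], claw=6.5)

```text
time: 17.45
tool_pos: [554.8, -244.4, 184.8]
orientation: [0.694, 0.72, -0.0, -0.0]
force: [-0.1, 0.5, -0.0]
gripper_width: 64.8
```

Emit:
carry_out(motion=[[0,0,-1,0,0,0],[0,0,-2,0,0,0],[0,0,-3,0,0,0],[0,0,-3,0,0,0],[0,0,-2,0,0,0],[0,0,0,0,0,0],[0,0,0,0,0,0]])

```text
time: 18.32
tool_pos: [554.6, -244.4, 294.1]
orientation: [0.694, 0.72, -0.0, -0.001]
force: [0.3, -0.5, -0.6]
gripper_width: 64.7
```

```bash
python3 - <<'E'
from h import *
st=telemetry.observe(); im,d=snapshot("wrist"); save("w6",im); c=cam("wrist",st); P=cloud(c,d)
print(st["time"],st["tool_pos"],st["force"],st["gripper_width"])
m=(P[...,2]>124)&(P[...,2]<142)&(P[...,0]>500)&(P[...,0]<640)&(P[...,1]>-290)&(P[...,1]<-200)
print(cv2.minAreaRect(P[m][:,:2].astype(np.float32)))
im,d=snapshot("side"); P=cloud(cam("side"),d)
rects(im,P,44,60,(300,750,-20,330),amin=100)
im,d=snapshot("scene"); P=cloud(cam("scene"),d)
rects(im,P,44,60,(300,750,-20,330),amin=100)
E
```

```text
18.325 [ 554.6100163  -244.3523972   294.08844701] [ 0.31802871 -0.53741172 -0.57681662] 64.73180834153159
((555.2737426757812, -244.5311737060547), (15.89261245727539, 40.40134811401367), 1.9391779899597168)
696 c [450.7 128. ] z 51.2 wh [134.9  44.9] ang -73.4
700 c [557.3 113.1] z 51.1 wh [129.5  54.8] ang 15.8
789 c [569.2 220.2] z 51.7 wh [132.2  45.2] ang -72.7
876 c [463.2 234.1] z 52.0 wh [129.7  47.7] ang 17.6
947 c [518.8 146.1] z 51.8 wh [194.4 129.9] ang 16.4
1004 c [505.  200.4] z 51.7 wh [191.3 130.3] ang 16.4
```

View pics/w6.png

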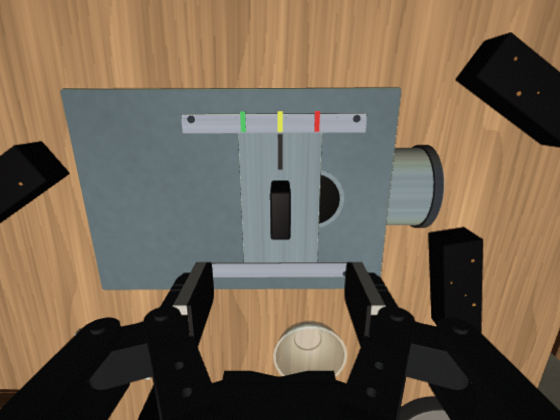

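The black line (280,150) points at the yellow mark (280,121) and the tab has moved 29.8 mm. The brick is still in place and the arm is clear, so I'm handing in.

```bash
python3 -c "
from plant import r
print(r.sign_off())"
```

```text
the job is handed in; nothing more can be done
None
```

The spare brick is laid in the empty place of the pinwheel, the shutter is at half open, and I handed the job in at about 18.5 s of the 42 s allowed.

- **Brick:** I took it off the extraction box and set it down at light contact, about 9 N at the wrist. In the last side view it was at about (450.7, 128.0), against an estimated place of (451, 127.5). Its angle was within about 0.01 rad of square.
- **Shutter:** I drew it from shut to half open and let go. The tab measured 29.8 mm of travel, and the black line points at the yellow mark.
- **Laid bricks:** their measured positions changed only by about 1–2 mm between views, which is within camera noise. I did not measure the other bench items separately at the end, but no move brought the arm near them.
- **Disagreements:** the tab top measured about 136 mm high, where the task text implies 131 mm; this did not affect the grip. The last scene-camera fit merged neighbouring bricks, so I relied on the wrist and side views.

The hand-in gave no verdict.

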